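# Clamp the plaster mould with the ratchet clamp

## Task

Clamp the two-part plaster mould ready for casting: flip the ratchet's direction lever over to the tightening side, then swing the handle back and forth until the jaw has pushed the two halves together against the fence and holds them with a firm squeeze of about 35 N. Feel for the resistance and stop there, because the plaster cracks when it is squeezed hard (80 N); leave the lever on the tightening side, let go of the handle, and leave the other things where they are.

Things in the scene. Friction and masses are not known exactly. Their poses are not given: they have to be found in the camera images.
- clamp: fixed ratchet clamp, plywood bed 190 x 420 x 20 mm. Origin on the table, on the vertical spindle axis. Its +y: the way the jaw travels to tighten; its -x: the way the handle points at 0. A 16-pin steel wheel (74 mm wide, top at 62 mm, one click per 22.5 deg) drives the jaw: 20 mm per rad counter-clockwise from above. Wheel friction 1.1 N m both ways, so the jaw stays where left.
- handle (a joint): arm angle, rad, stops at +-0.75, positive counter-clockwise from above (knob to clamp -y). Lever on tightening side: positive swings drive the jaw, negative ones only click; up to 0.4 rad is lost at each change (other side: the reverse). Knob push: 9 N when turning freely (7 to 8 N stopped but still pushing), 1 N more when sliding the mould; stopped, about 10 N at 35 N jaw force, 14 N at 80 N.
- knob_mid (a point): middle (height 79 mm) of the upright round wooden knob at the handle's end, 160 mm from the spindle axis: 26 mm in diameter, 46 mm tall, from 56 to 102 mm over the table; it spins freely about its own upright axis, so a gripper holding it need not turn with the handle.
- jaw: moving aluminium jaw with an 8 mm springy rubber pad (gives 1 mm per 30 N), 100 mm wide, from 24 to 84 mm over the table, carried by a rack bar beneath the wheel; body axes as the clamp's, origin on the spindle axis when fully open; its pressing face is 75 mm from its origin towards +y.
- half_a: near mould half, a white plaster block 100 x 50 x 80 mm (50 mm along the clamp's y) of about 0.6 kg, loose on the bed next to the jaw; origin at the centre of its underside.
- half_b: far mould half, the same size as half_a, with a round mark on top, loose on the bed between half_a and the fence; origin at the centre of its underside.
- fence: fixed aluminium fence bracket on the bed, 130 mm wide, 55 mm tall; origin at the bottom of its face that looks at the mould (face at local y = 0, bracket at y > 0). A 65 mm tall wooden facing board is screwed in front of it; its face stands 6 to 13 mm nearer to the mould than the bracket's face: set by hand each time and not measured. The mould must close on that board.
- prop: bystander: upright ceramic kiln prop, 22 mm across, 35 mm tall, on the bed
- test_tile: bystander: small fired tile 40 x 28 x 8 mm on the bed
- tool_cup: bystander: stoneware cup with wooden tools, 80 mm across, 150 mm tall
- roller: bystander: wooden rolling pin, 260 mm long, 44 mm thick
- glaze_jar: bystander: glass jar, 72 mm across, 85 mm tall
- bisque_bowl: bystander: fired clay bowl, 110 mm across
- knife: bystander: palette knife lying flat
- rib: bystander: round wooden throwing rib, 80 mm across, 6 mm thick
- lever (a joint): tilt of the direction lever, a weighted tumbler standing on the handle arm, rad about the handle's length: 0 upright, positive leaning to clamp -y. Its weight drops it to either side and it shifts the pawl: -0.8 = loosening (start), +0.8 = tightening; +-0.5 to 0.7 while the pawl rides on a pin. It leans to the side the handle drives to. It bobs a little at each click; swing gently.
- lever_ball (a point): centre of the lever's steel ball, 28 mm in diameter, 36 mm from the lever's tilt axis. That axis runs along the handle arm, 56 mm over the table; the ball is 88 mm from the spindle axis on the knob's side. Leaning, its centre is 26 mm to the side and 81 mm up. Push it sideways: 1 to 2 N tips it; past upright it falls by itself. Pushed harder it carries the handle (friction 0.4 N m).
Things that resemble listed ones, but are neither listed nor needed, are in the scene too. Leave any green or yellow look-alike of the half_b alone.

How it is judged (in metres and radians):
On the way, in this order (a step that is already met when the one before it is completed fails the run):
1. the direction lever is flipped to the tightening side while the mould is still open (value of joint lever above 0.3 rad and contact force between jaw and half_a below 1 N), for 0.2 s.
2. with the lever still on the tightening side, the jaw has pushed the halves together against the fence's board (value of joint lever above 0.3 rad and contact force between jaw and half_a above 10 N and contact force between half_a and half_b above 10 N), for 0.1 s.
At the end, for the whole second after the job is handed in: The jaw presses the near half with 15 to 65 N, which presses on the far half (over 10 N) and so on the fence's board, both stand upright (within 0.1 rad) and still, the direction lever leans to the tightening side, and the handle is let go (contact force between jaw and half_a between 15 and 65 N and contact force between half_a and half_b above 10 N and value of joint lever above 0.3 rad and angle between each of half_a, half_b's own z axis and vertical below 0.1 rad and linear speed of each of half_a, half_b below 0.02 m/s); the robot touches nothing.
It fails at once if the mould is squeezed with more than 80 N (the plaster cracks) (contact force between jaw and half_a above 80 N).
It fails at once if a bystander is moved by more than 30 mm (distance of any of prop, test_tile, tool_cup, roller, glaze_jar, bisque_bowl, knife, rib from where it was at the start of the episode above 0.03 m).
It also fails if it takes over 67 s, if anything falls off the work surface, if the arm or the gripper's body presses on something with over 40 N, if the wrist force passes 120 N, or if a joint passes its speed limit or range.

## Robot

A 6-joint arm with a two-finger parallel gripper is mounted at the origin on the work surface. World frame = base frame: x ahead of the robot, y to its left, z up, the work surface at z = 0. Lengths are in mm, angles in rad, forces in N, time in s.
With the tool pointing down it reaches from about 300 to 775 mm from the base axis. Payload 14.6 kg.
Tool frame: the origin (TCP) lies on the centre line of the jaws, within the pads' length; the fingertips stand 19 mm ahead of it and the grasp point (between the pads) is the TCP (bot.tip_reach is the distance from the TCP to the fingertips, in mm); y points along the fingers, x is the direction in which the jaws open and shut, and the axes are right-handed (so a half turn about y gives the same grasp; the last joint's range is limited). The gripper opens to 85 mm and grips with 20 to 120 N. Pads are 22 mm wide; open, the fingers measure 114 mm over their backs; the gripper's body (76 mm by 85 mm) begins 54 mm behind the grasp point. The pads swing forward as they close: fully open they stand 13 mm farther back than shut.
Start: joints at [-1.327, 0.3, 1.521, -0, 1.321, -0.067], TCP at [168.194, -523.641, 250.281] pointing down, gripper open.
Joint ranges: [-3.03, 3.03], [-0.79, 2.21], [0.23, 2.52], [-1.04, 4.18], [0, 3.07], [-2.55, 2.55]. Speed limits (rad/s): [2.22, 2.22, 2.57, 3.14, 3.14, 3.14].

## Interface

Orientations are given as a unit quaternion [w, x, y, z].
In Python, from rig import bot gives the robot as it stands. Calls block until the motion is done:
- bot.move_to(position, orientation): joint-space move of the TCP to a pose.
- bot.servo_line(position, attitude=None, speed=150, until_force=None): straight line of the TCP; attitude=None keeps the orientation; speed is the mean speed in mm/s. With until_force (N) it stops when the force on the tool has changed by that much, and returns True; else False.
- bot.move_joints(angles): joint-space move.
- bot.move_gripper(opening, grip_force=None): finger opening in mm; grip_force is the grip in N (None keeps the last); returns when the fingers have stopped.
- bot.dwell(seconds).
- bot.ik(position, orientation): joint angles nearest the present ones, or None.
- bot.read_state(): the state.
- bot.read_camera(name): name is "scene" or "top"; returns a dict with "image" (400x640x3 uint8, blue, green, red), "depth" (400x640 float32, mm along the optical axis (not along the pixel's ray), 0 where there is no reading), "fovy" (degrees; the focal length in pixels is half the picture's height over the tangent of half this angle, whatever the lens; pixels are square), "cx", "cy" (the principal point, pixels), "k1" (the pictures are not rectified: a ray, as slopes to the right and down, at radius r is drawn at 1 + k1 r^2 times it, then the intrinsics apply), "eye" and "attitude" of the camera in the world. Camera axes: x right, y down, z forward; pixel columns grow to the right and rows downward; lengths in mm; the calibration is good to about 2 mm. A picture is of the moment at which its call begins.
A pose or a line that the arm cannot do raises bot.MotionError and nothing moves.
- bot.finish_job(): hands the job in, once; it reports no verdict.
The state is a dict: "clock": time; "joint_positions": joint angles; "qvel": joint speeds; "effort": joint torques, N m; "ee_pos": TCP position; "tool_rot": TCP orientation; "ft_force": force on the tool from outside, world axes, zero at the start; "moment": the same for the moment, N m; "grip_width": finger opening in mm.
Only numpy, scipy, OpenCV 4.12 (cv2) and the standard library are available. Lean on these libraries where they do the work, as an engineer would, in place of code of your own. Each camera call takes 0.05 s, during which the arm holds its last target.

## Working session

There is one attempt and no reset: what is moved stays moved. The work goes in short steps, each a Python script; the robot and the scene stay as the last script left them, time stands still between calls to the robot, and variables do not carry over. Pictures are saved under pics/ and viewed, and the job is handed in when it is done.

```bash
ls; mkdir -p pics; cat > h.py <<'E'
import numpy as np, cv2
from rig import bot
from scipy.spatial.transform import Rotation as R
def cam(n):
    c=bot.read_camera(n); np.savez(f'{n}.npz',**c); return c
def K(c):
    f=200/np.tan(np.radians(float(c['fovy']))/2); return f,float(c['cx']),float(c['cy']),float(c['k1'])
def rot(c):
    q=np.asarray(c['attitude'],float); return R.from_quat([q[1],q[2],q[3],q[0]]).as_matrix()
def ray(c,u,v):
    f,cx,cy,k1=K(c); d=np.array([(u-cx)/f,(v-cy)/f],float); s=d.copy()
    for _ in range(30): s=d/(1+k1*(s**2).sum(0))
    return s
def pt(c,u,v,depth=None):
    s=ray(c,u,v); 
    if depth is None: depth=float(c['depth'][int(round(v)),int(round(u))])
    return np.asarray(c['eye'],float)+rot(c)@np.array([s[0]*depth,s[1]*depth,depth])
def atz(c,u,v,z):
    s=ray(c,u,v); d=rot(c)@np.array([s[0],s[1],1]); e=np.asarray(c['eye'],float); return e+d*(z-e[2])/d[2]
def proj(c,p):
    f,cx,cy,k1=K(c); q=rot(c).T@(np.asarray(p,float)-np.asarray(c['eye'],float)); s=q[:2]/q[2]; s=s*(1+k1*(s@s)); return s*f+[cx,cy]
def cloud(c):
    f,cx,cy,k1=K(c); v,u=np.mgrid[0:400,0:640]; d=np.stack([(u-cx)/f,(v-cy)/f]).astype(float); s=d.copy()
    for _ in range(30): s=d/(1+k1*(s**2).sum(0))
    D=c['depth'].astype(float); P=np.stack([s[0]*D,s[1]*D,D],-1)@rot(c).T+np.asarray(c['eye'],float); P[D<=0]=np.nan; return P
E
python3 - <<'E'
from h import *
for n in('scene','top'):
    c=cam(n); cv2.imwrite(f'pics/{n}0.png',c['image']); print(n,c['fovy'],c['cx'],c['cy'],c['k1'],c['eye'],c['attitude'])
s=bot.read_state(); print({k:np.round(v,3) for k,v in s.items()})
E
```

```text
pics
scene 53.64285582464563 319.39984313674 199.41533300986458 -0.008940988129335652 [1154.356135    702.31838476  717.9363948 ] [-0.16379537  0.32087951  0.82039651 -0.44402362]
top 47.44330369446335 317.57166305753117 206.96845579611457 -0.10733512503556072 [ 341.91739201   -4.56903834 1331.94044998] [ 0.0557569  -0.69861546  0.7112393  -0.05446337]
{'clock': np.float64(0.1), 'joint_positions': array([-1.327,  0.3  ,  1.522,  0.   ,  1.321, -0.067]), 'qvel': array([ 0.   , -0.001,  0.   , -0.001,  0.   , -0.003]), 'effort': array([ 1.0000e-03, -5.4438e+01, -3.6237e+01, -0.0000e+00,  3.0000e-03,
        0.0000e+00]), 'ee_pos': array([ 168.152, -523.459,  249.763]), 'tool_rot': array([ 0.572, -0.571,  0.417, -0.416]), 'ft_force': array([-0.524, -0.885, -0.418]), 'moment': array([ 0.047, -0.001,  0.002]), 'grip_width': np.float64(85.508)}
```

View pics/scene0.png

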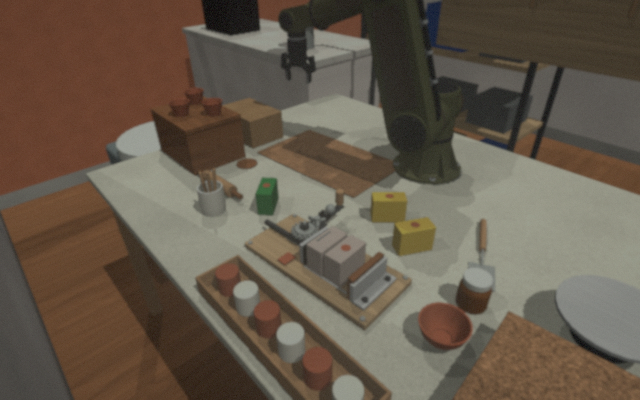

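View pics/top0.png

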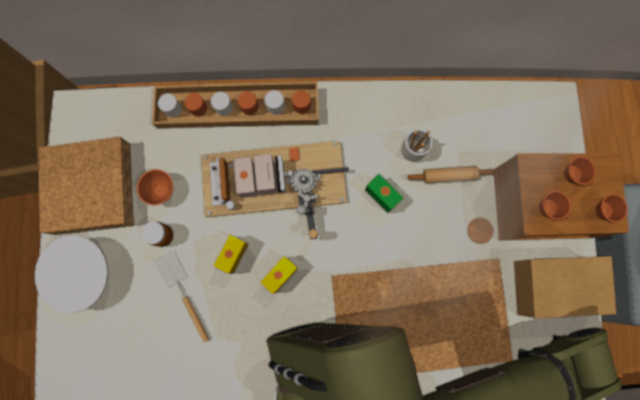

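The top picture shows the clamp bed at about (205–345, 145–215). The spindle wheel is near (304,180), the knob near (313,233), the white halves near (263,172) and (243,175, marked), and the fence board near (222,178). The look-alikes are yellow blocks at (230,254) and (279,275) and a green one at (384,193).

```bash
python3 - <<'E'
import cv2,numpy as np
t=np.load('top.npz')['image'];s=np.load('scene.npz')['image']
a=cv2.resize(t[135:245,195:355],None,fx=5,fy=5,interpolation=cv2.INTER_CUBIC);a=cv2.convertScaleAbs(a,alpha=1.3)
b=cv2.resize(s[180:325,240:415],None,fx=4.5,fy=4,interpolation=cv2.INTER_CUBIC);b=cv2.convertScaleAbs(b,alpha=1.5)
cv2.imwrite('pics/tc.png',a);cv2.imwrite('pics/sc.png',b)
E
```

```text
(no output)
```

View pics/tc.png

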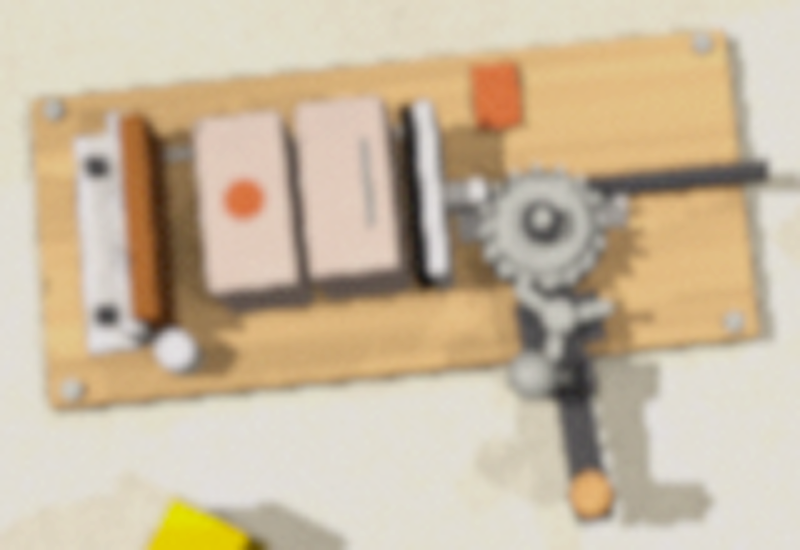

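View pics/sc.png

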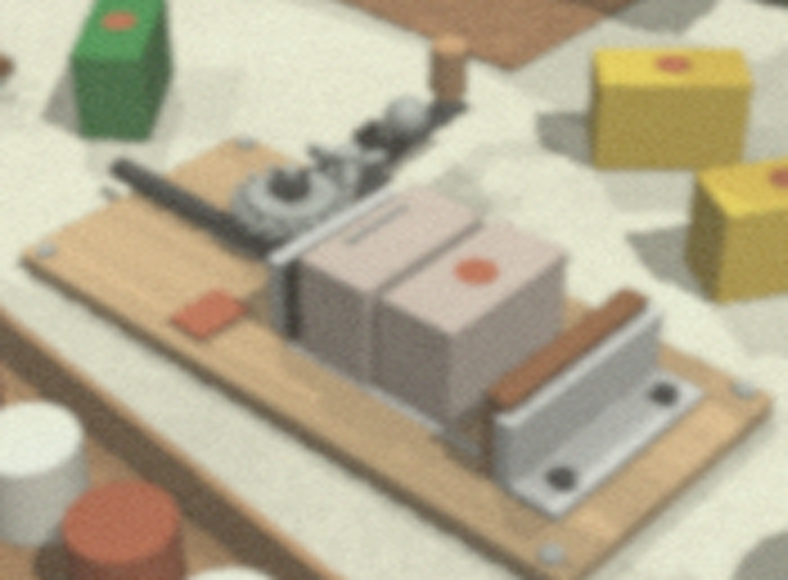

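```bash
python3 - <<'E'
from h import *
t=dict(np.load('top.npz')); P=cloud(t)
g=lambda u,v:(195+u/5-.4,135+v/5-.4)   # crop-> px
def p(n,u,v,z): 
    U=g(u,v); print(n,np.round(U,1),'atz',np.round(atz(t,*U,z),1),'depth',np.round(pt(t,*U),1))
p('hub',543,220,75);p('wheelL',478,225,62);p('wheelR',610,215,62);p('knob',590,493,102);p('ball',531,375,90);p('prop',177,350,55);p('tile',497,95,28)
p('rackend',765,170,45)
for n,u,v in[('bl',52,408),('tl',35,98),('tr',728,35),('br',762,337)]: p(n,u,v,20)
p('a_c',352,195,100);p('b_c',247,205,100)
# bed edges fit from cloud
m=(abs(P[...,2]-20)<6)
u0,v0,u1,v1=195,135,355,225
mm=np.zeros_like(m);mm[v0:v1,u0:u1]=m[v0:v1,u0:u1]
hsv=cv2.cvtColor(t['image'],cv2.COLOR_BGR2HSV)
q=P[mm][:,:2]; r=cv2.minAreaRect(q.astype(np.float32)); print(r)
for zlo,zhi,n in[(95,110,'top100'),(76,90,'84'),(66,75,'70'),(56,66,'62'),(50,56,'53')]:
    k=np.zeros_like(m);k[v0:250,u0:u1]=((P[...,2]>zlo)&(P[...,2]<zhi))[v0:250,u0:u1]
    nb,l,st,ce=cv2.connectedComponentsWithStats(k.astype(np.uint8))
    for i in range(1,nb):
        if st[i,4]>8: 
            qq=P[l==i]; rr=cv2.minAreaRect(qq[:,:2].astype(np.float32)); print(n,st[i,4],np.round(np.nanmean(qq,0),1),np.round(rr[0],1),np.round(rr[1],1),round(rr[2],1))
E
```

```text
hub [303.2 178.6] atz [621.5  35.1  75. ] depth [620.5  35.   79.5]
wheelL [290.2 179.6] atz [622.2  72.7  62. ] depth [630.8  75.1  23. ]
wheelR [316.6 177.6] atz [626.6  -2.7  62. ] depth [635.7  -2.7  21.6]
knob [312.6 233.2] atz [463.7  10.7 102. ] depth [463.7  10.7 101.7]
ball [300.8 209.6] atz [530.8  42.4  90. ] depth [529.3  42.   99.6]
prop [230.  204.6] atz [554.2 245.9  55. ] depth [554.5 246.2  53.3]
tile [294.  153.6] atz [708.2  62.9  28. ] depth [709.5  63.2  23.4]
rackend [347.6 168.6] atz [655.6 -93.2  45. ] depth [658.6 -94.   32.6]
bl [205.  216.2] atz [526.9 326.3  20. ] depth [5.297e+02 3.314e+02 1.000e-01]
tl [201.6 154.2] atz [714.9 341.1  20. ] depth [719.7 345.6   3.1]
tr [340.2 141.6] atz [745.1 -75.2  20. ] depth [ 7.513e+02 -7.630e+01 -2.000e-01]
br [347. 202.] atz [561.5 -90.3  20. ] depth [564.7 -91.5   0.9]
a_c [265.  173.6] atz [632.2 140.4 100. ] depth [632.9 140.7  97.3]
b_c [244.  175.6] atz [627.7 199.  100. ] depth [627.7 199.  100.1]
((638.7715454101562, 127.89480590820312), (189.83251953125, 419.99835205078125), 4.8269500732421875)
top100 588 [
[... 668 characters left out ...]
9.6] [24.9 13.3] 35.5
70 23 [569.1  27.   68.4] [568.8  26.9] [12.7 13.6] 23.6
62 274 [619.1  35.4  61.5] [620.5  37.1] [67.8 75.1] 49.0
62 25 [571.3  11.5  62.1] [571.6  12.6] [ 8.5 31.9] 25.2
62 9 [560.7 246.8  57.5] [562.2 246.6] [11.6 10.2] 33.2
62 38 [536.6  16.8  62.5] [536.5  17.7] [21.9 20.9] 8.3
53 18 [640.7  58.3  53. ] [642.3  57. ] [ 8.4 34.7] 45.2
53 23 [641.9  82.7  53.6] [641.2  82. ] [11.2 23. ] 1.8
53 9 [620.4   6.5  53.2] [620.    6.1] [ 6.2 10.2] 70.0
53 49 [601.7  43.8  53. ] [601.7  43. ] [63.2 22.6] 73.2
53 27 [558.   32.8  53.1] [557.8  32.9] [24.5 17.4] 51.2
53 30 [555.5 249.3  53.6] [556.3 248. ] [20. 18.] 88.8
53 20 [521.8  20.9  52. ] [522.2  20.4] [13.6 21.6] 20.0
```

```bash
cat >> h.py <<'E'
PSI=np.radians(4.83); S=np.array([621.3,36.6])
EX=np.array([np.cos(PSI),np.sin(PSI)]); EY=np.array([-np.sin(PSI),np.cos(PSI)])
def toC(p): d=np.asarray(p)[...,:2]-S; return np.stack([d@EX,d@EY],-1)
def knob(a,r=160.): th=np.pi+PSI+a; return S+r*np.array([np.cos(th),np.sin(th)])
E
python3 - <<'E'
from h import *
t=dict(np.load('top.npz'));P=cloud(t);C=toC(P)
# x strip median height profile along clamp y
sel=(abs(C[...,0])<30)&(P[...,2]>15)&(C[...,1]>40)&(C[...,1]<260)
y=C[...,1][sel];z=P[...,2][sel]
for b in range(44,258,3):
    k=(y>=b)&(y<b+3)
    if k.sum(): print(b,int(k.sum()),np.round(np.percentile(z[k],[10,50,90])),end=' | ')
print(toC([464.2,10]),toC([531.5,41.7]),toC([554.5,247]),toC([637.8,144.4]),toC([629.7,201.5]))
# orientation check: tool-down quats with opening along world y
s=bot.read_state();q=s['tool_rot'];M=R.from_quat([q[1],q[2],q[3],q[0]]).as_matrix();print(M.round(2))
E
```

```text
44 23 [19. 24. 53.] | 47 23 [18. 23. 54.] | 50 23 [18. 21. 53.] | 53 45 [20. 55. 84.] | 56 26 [28. 81. 86.] | 59 29 [45. 83. 88.] | 62 21 [24. 83. 86.] | 65 28 [41. 68. 83.] | 68 28 [22. 82. 86.] | 71 25 [29. 84. 87.] | 74 9 [19. 23. 83.] | 77 12 [19. 21. 43.] | 80 60 [ 25.  67. 100.] | 83 30 [ 34.  98. 102.] | 86 28 [ 35.  98. 102.] | 89 28 [ 23.  98. 101.] | 92 29 [ 52.  99. 103.] | 95 27 [ 23.  99. 103.] | 98 28 [ 40.  99. 102.] | 101 29 [ 27.  99. 102.] | 104 28 [ 26.  99. 103.] | 107 28 [ 20. 100. 104.] | 110 30 [ 23. 100. 103.] | 113 27 [ 31.  97. 104.] | 116 29 [ 51.  99. 102.] | 119 26 [ 36.  98. 102.] | 122 31 [ 39.  99. 102.] | 125 26 [ 34. 100. 103.] | 128 21 [ 19.  98. 100.] | 131 6 [19. 20. 58.] | 134 7 [16. 23. 54.] | 137 75 [38. 71. 99.] | 140 28 [ 45.  98. 101.] | 143 27 [ 40.  98. 103.] | 146 29 [ 35.  99. 102.] | 149 29 [ 54.  99. 102.] | 152 29 [ 38.  99. 102.] | 155 30 [ 40.  99. 103.] | 158 26 [ 37.  99. 103.] | 161 32 [ 50.  99. 102.] | 164 26 [ 45.  99. 102.] | 167 29 [ 33.  99. 103.] | 170 28 [ 58.  97. 101.] | 173 31 [ 53.  99. 102.] | 176 29 [ 68.  99. 103.] | 179 26 [ 65.  99. 103.] | 182 29 [ 55. 100. 103.] | 185 26 [ 35.  99. 101.] | 188 3 [17. 19. 81.] | 191 3 [19. 19. 21.] | 194 4 [16. 18. 22.] | 197 5 [19. 22. 25.] | 200 17 [17. 20. 22.] | 203 18 [16. 20. 22.] | 206 18 [18. 20. 24.] | 209 17 [17. 20. 23.] | 212 19 [17. 20. 26.] | 215 30 [18. 24. 85.] | 218 92 [20. 45. 85.] | 221 26 [79. 84. 88.] | 224 25 [81. 85. 87.] | 227 21 [83. 85. 86.] | 230 19 [83. 85. 86.] | 233 7 [74. 77. 84.] | 236 22 [71. 74. 79.] | 239 13 [72. 74. 76.] | 248 7 [26. 28. 30.] | 251 22 [24. 28. 31.] | 254 17 [24. 30. 34.] | 257 23 [25. 28. 32.] | [-158.78183282  -13.27778472] [-89.0516941  12.643013 ] [-48.84719249 215.27738336] [ 25.51812326 106.02789909] [ 22.25468393 163.60714851]
[[ 0.31 -0.    0.95]
 [-0.95  0.    0.31]
 [-0.   -1.    0.  ]]
```

```bash
cat >> h.py <<'E'
def qdown(ang): # tool x = (cos,sin) in world plane, y down
    x=np.array([np.cos(ang),np.sin(ang),0]);y=np.array([0,0,-1.]);z=np.cross(x,y)
    q=R.from_matrix(np.stack([x,y,z],1)).as_quat(); return [q[3],q[0],q[1],q[2]]
def st(): 
    s=bot.read_state(); print('t',round(float(s['clock']),2),'ee',np.round(s['ee_pos'],1),'F',np.round(s['ft_force'],2),'w',round(float(s['grip_width']),1)); return s
A0=0.084
E
python3 - <<'E'
from h import *
print(bot.tip_reach)
k=knob(A0,88.); th=np.pi+PSI+A0; n=-np.array([-np.sin(th),np.cos(th)]); print(k,n)
Q=qdown(np.arctan2(-n[1],-n[0]))
bot.move_gripper(0,30)
p=k+n*85
print(bot.ik([*p,180],Q), bot.ik([*knob(-.7),85],Q), bot.ik([*knob(.7),85],Q))
bot.move_to([*p,180],Q); st()
bot.servo_line([*p,96],speed=120); st()
f=bot.servo_line([*(k+n*58),96],speed=80); st()
f=bot.servo_line([*(k+n*17),96],speed=50,until_force=12); print(f);st()
c=cam('top');cv2.imwrite('pics/l1.png',cv2.resize(c['image'][135:265,195:355],None,fx=4.5,fy=4.5,interpolation=cv2.INTER_CUBIC))
c=cam('scene');cv2.imwrite('pics/l1s.png',cv2.resize(c['image'][170:300,240:400],None,fx=4.5,fy=4.5,interpolation=cv2.INTER_CUBIC))
E
```

```text
19.0
[534.54334737  21.85947001] [-0.16750602  0.98587105]
[ 1.31354920e-01  3.26952626e-01  1.65699345e+00 -4.44089210e-16
  1.15764657e+00  1.53385184e+00] [ 1.84890382e-01  4.13493275e-01  1.79371829e+00 -4.44089210e-16
  9.34381091e-01  1.58738731e+00] [-2.20589076e-01  4.25363132e-01  1.77575469e+00 -4.44089210e-16
  9.40474836e-01  1.18190785e+00]
t 3.43 ee [520.5 105.1 180.1] F [-0.38 -0.53  0.01] w -0.0
t 4.28 ee [520.7 105.7  96.7] F [ 0.07  0.73 -0.75] w 0.2
t 4.78 ee [524.9  78.6  96.1] F [ 0.21 -0.51  0.63] w -0.0
False
t 5.74 ee [531.6  38.7  95.8] F [-0.19  0.23 -0.27] w -0.1
```

View pics/l1s.png

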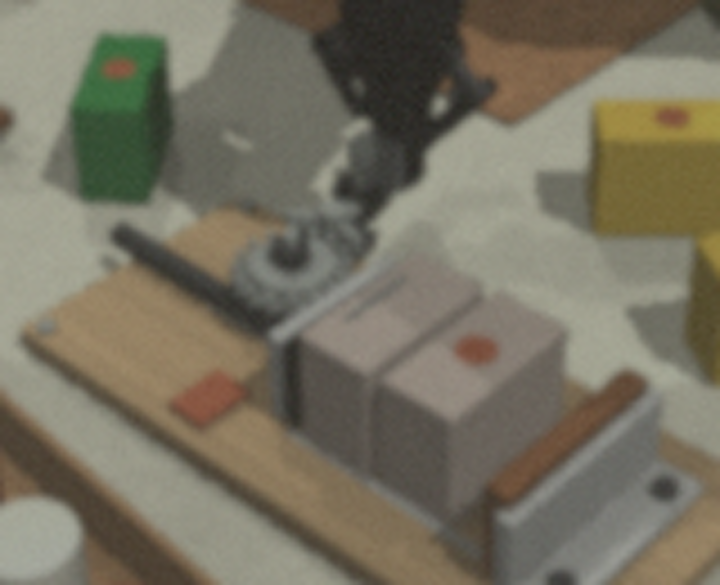

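View pics/l1.png

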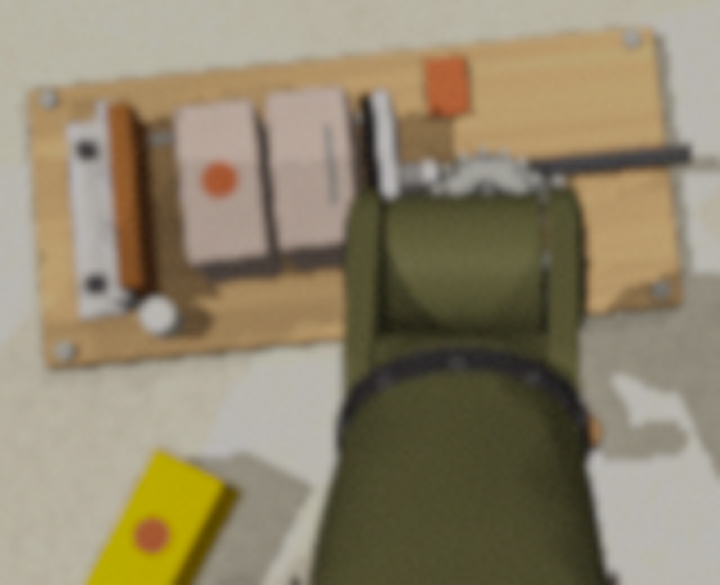

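The scene view shows the gripper at the ball. In the top view the knob has moved to about crop (592,432), so I carried the handle. I'll back off and look.

```bash
python3 - <<'E'
from h import *
k=knob(A0,88.); th=np.pi+PSI+A0; n=-np.array([-np.sin(th),np.cos(th)])
bot.servo_line([*(k+n*85),96],speed=150)
bot.servo_line([*(k+n*120),200],speed=200);st()
c=cam('scene');cv2.imwrite('pics/l2s.png',cv2.resize(c['image'][170:300,240:400],None,fx=4.5,fy=4.5,interpolation=cv2.INTER_CUBIC))
c=cam('top');cv2.imwrite('pics/l2.png',cv2.resize(c['image'][135:265,195:355],None,fx=4.5,fy=4.5,interpolation=cv2.INTER_CUBIC))
E
```

```text
t 7.14 ee [514.2 139.5 198.9] F [ 0.86  0.02 -1.13] w -0.2
```

View pics/l2s.png

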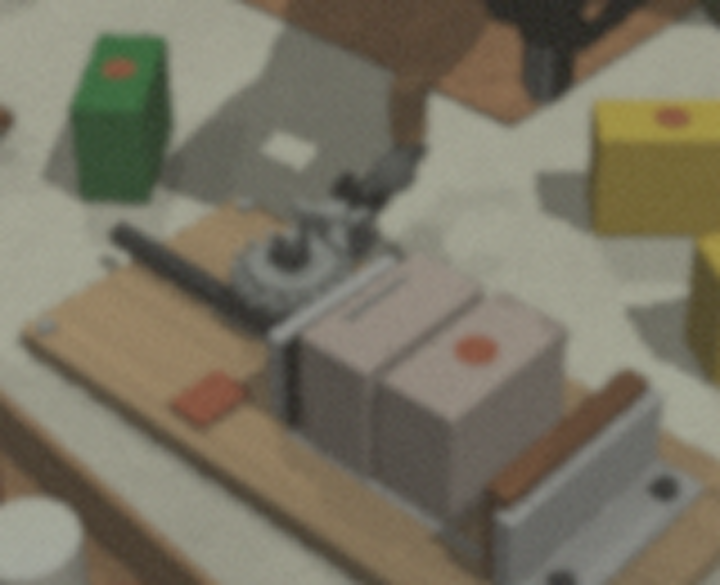

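View pics/l2.png

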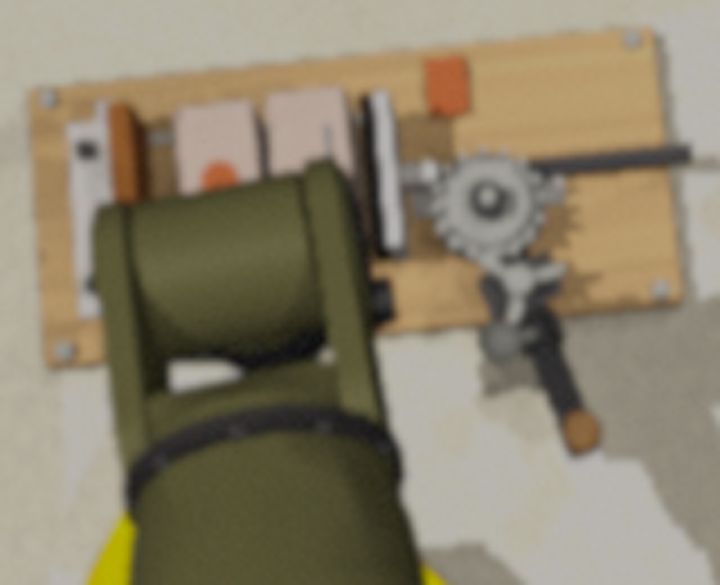

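The lever is still leaning to the loosening side, with the ball at crop (503,340). The handle was carried to about +0.3. I'll push again more slowly, rising with the ball's arc, at the re-measured handle angle.

```bash
cat >> h.py <<'E'
def findknob(c):
    P=cloud(c);C=toC(P);r=np.hypot(C[...,0],C[...,1])
    k=(P[...,2]>94)&(P[...,2]<108)&(r>145)&(r<175)&(C[...,0]<0)
    if k.sum()<15: return None
    m=np.median(C[k],0); return np.arctan2(-m[1],-m[0]),np.hypot(*m),int(k.sum())
def findball(c,a):
    P=cloud(c);C=toC(P); d=np.array([-np.cos(a),-np.sin(a)]); n=np.array([-np.sin(a),np.cos(a)])
    r=C@d; t=C@n   # t>0 : clamp +y side
    k=(P[...,2]>80)&(P[...,2]<112)&(abs(r-88)<22)&(abs(t)<50)
    if k.sum()<10: return None
    return np.round([np.median(r[k]),np.median(t[k]),np.nanpercentile(P[...,2][k],90)],1),int(k.sum())
E
python3 - <<'E'
from h import *
t=dict(np.load('top.npz'));k=findknob(t);print(k)
print(findball(t,k[0]))
E
```

```text
(np.float64(0.2767683771968011), np.float64(159.5720648306737), 69)
(array([87.8, 25.6, 95.2]), 78)
```

```bash
python3 - <<'E'
from h import *
a=0.277
k=knob(a,88.); th=np.pi+PSI+a; n=-np.array([-np.sin(th),np.cos(th)]); Q=qdown(np.arctan2(-n[1],-n[0]))
bot.servo_line([*(k+n*70),93],Q,speed=180)
b=bot.read_state()['ft_force']
for T,z in[(50,93),(44,93),(40,94),(36,96),(32,98),(28,100),(24,102),(20,104)]:
    bot.servo_line([*(k+n*T),z],speed=30); s=bot.read_state(); f=np.array(s['ft_force'])-b; print(T,round(float(s['clock']),2),'Fn',round(f[:2]@n,2),'Fz',round(f[2],2))
c=cam('scene');cv2.imwrite('pics/l3s.png',cv2.resize(c['image'][170:300,240:400],None,fx=4.5,fy=4.5,interpolation=cv2.INTER_CUBIC))
c=cam('top');print(findknob(c));cv2.imwrite('pics/l3.png',cv2.resize(c['image'][135:265,195:355],None,fx=4.5,fy=4.5,interpolation=cv2.INTER_CUBIC))
E
```

```text
50 8.92 Fn 4.93 Fz 1.6
44 9.27 Fn 3.29 Fz 2.6
40 9.55 Fn 4.9 Fz 3.55
36 9.85 Fn 5.29 Fz 5.48
32 10.15 Fn 5.76 Fz 3.74
28 10.45 Fn 4.26 Fz 4.87
24 10.75 Fn 5.04 Fz 3.84
20 11.05 Fn 3.26 Fz 4.28
(np.float64(-1.4169699829729807), np.float64(151.62142903247917), 175)
```

View pics/l3s.png

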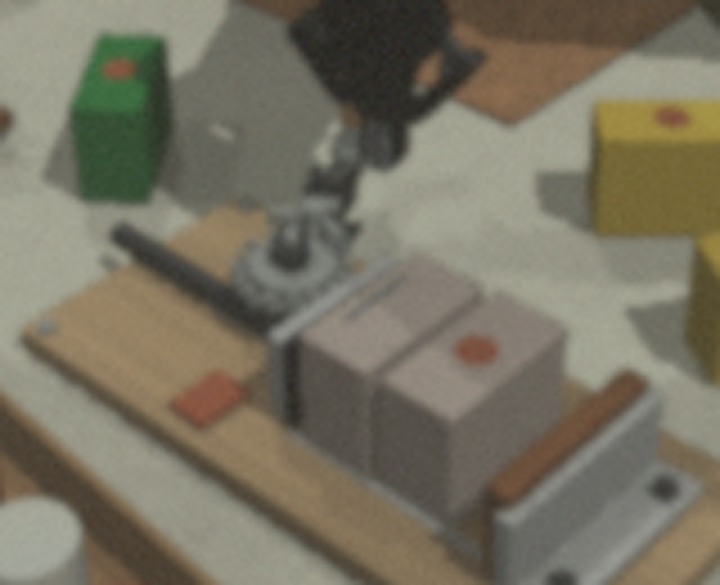

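View pics/l3.png

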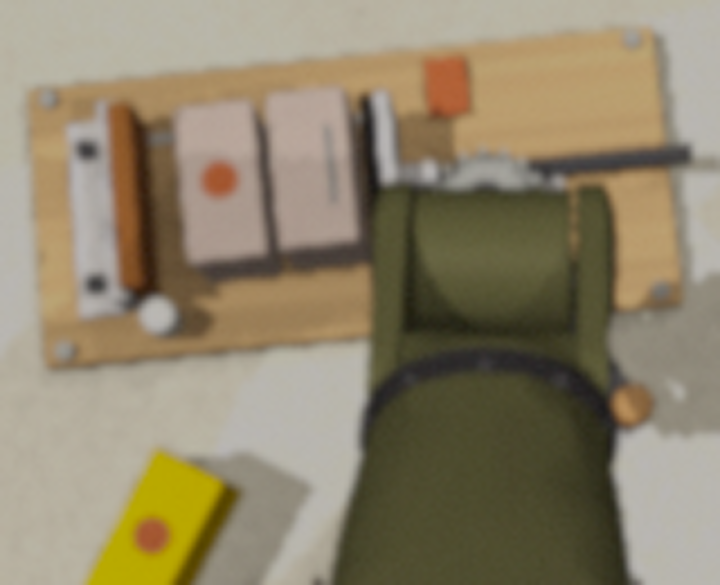

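```bash
python3 - <<'E'
from h import *
k0=atz(dict(np.load('top.npz')),335,224.6,102); C=toC(k0); print(C,np.hypot(*C)); 
s=bot.read_state(); p=np.array(s['ee_pos'])
a=0.277; th=np.pi+PSI+a; n=-np.array([-np.sin(th),np.cos(th)])
bot.servo_line([*(p[:2]+n*45),104],speed=180)
bot.servo_line([*(p[:2]+n*45),200],speed=250)
c=cam('top');k=findknob(c);print(k)
if k: print(findball(c,k[0]))
st()
E
```

```text
[-142.13572957  -75.46281   ] 160.9260740667172
(np.float64(-1.4189644967366362), np.float64(151.5896577785276), 176)
(array([ 89.5,  39.5, 103.1]), 106)
t 12.13 ee [515.9  65.9 199.2] F [-0.33  0.74  0.02] w -0.1
```

```bash
sed -i 's/(C\[...,0\]<0)$/(C[...,0]<-100)/' h.py; python3 - <<'E'
from h import *
c=dict(np.load('top.npz'));k=findknob(c);print(k); 
if k: print(findball(c,k[0]))
cv2.imwrite('pics/l4.png',cv2.resize(c['image'][135:265,195:355],None,fx=4.5,fy=4.5,interpolation=cv2.INTER_CUBIC))
E
```

```text
(np.float64(0.4972101679735999), np.float64(159.95039106867932), 66)
(array([ 90.6,  17.1, 101.2]), 65)
```

View pics/l4.png

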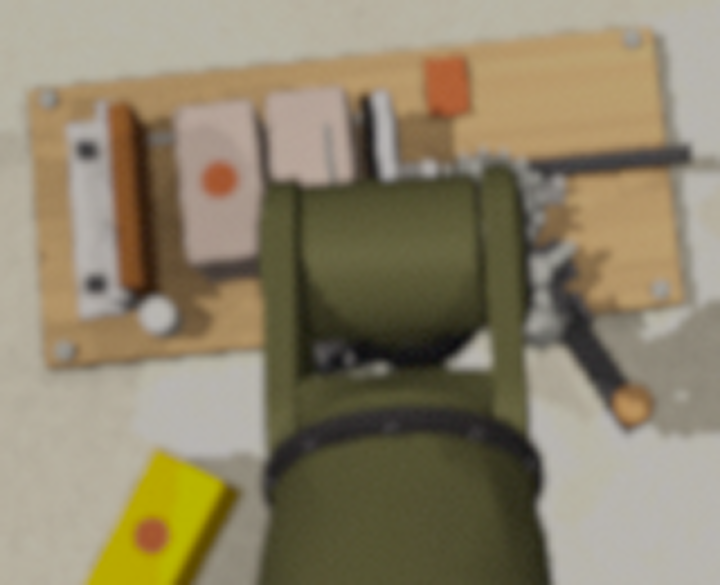

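```bash
python3 - <<'E'
from h import *
a=0.495
k=knob(a,88.); th=np.pi+PSI+a; n=-np.array([-np.sin(th),np.cos(th)]); Q=qdown(np.arctan2(-n[1],-n[0]))
bot.servo_line([*(k+n*66),120],Q,speed=200)
bot.servo_line([*(k+n*66),82],speed=100)
bot.dwell(.15); b=np.array(bot.read_state()['ft_force'])
z0=56+36*np.cos(.7)
for ph in[.75,.6,.45,.3,.15,0,-.15,-.3]:
    T=36*np.sin(ph)+24; z=82+1.4*max(0,56+36*np.cos(ph)-z0) 
    if ph==.75: z=82
    bot.servo_line([*(k+n*T),z],speed=40); s=bot.read_state(); f=np.array(s['ft_force'])-b; print(round(T,1),round(z,1),round(float(s['clock']),2),'Fn',round(f[:2]@n,2),'Fz',round(f[2],2))
c=cam('scene');cv2.imwrite('pics/l5s.png',cv2.resize(c['image'][170:300,240:400],None,fx=4.5,fy=4.5,interpolation=cv2.INTER_CUBIC))
c=cam('top');print(findknob(c));cv2.imwrite('pics/l5.png',cv2.resize(c['image'][135:265,195:355],None,fx=4.5,fy=4.5,interpolation=cv2.INTER_CUBIC))
E
```

```text
48.5 82 13.97 Fn 0.97 Fz -0.37
44.3 85.0 14.25 Fn 1.4 Fz 0.15
39.7 88.8 14.55 Fn 0.71 Fz -0.53
34.6 91.6 14.84 Fn 0.66 Fz -0.0
29.4 93.3 15.13 Fn 0.46 Fz 0.7
24.0 93.9 15.42 Fn 0.06 Fz -0.75
18.6 93.3 15.7 Fn 0.27 Fz 0.03
13.4 91.6 15.99 Fn 0.08 Fz -0.42
None
```

View pics/l5s.png

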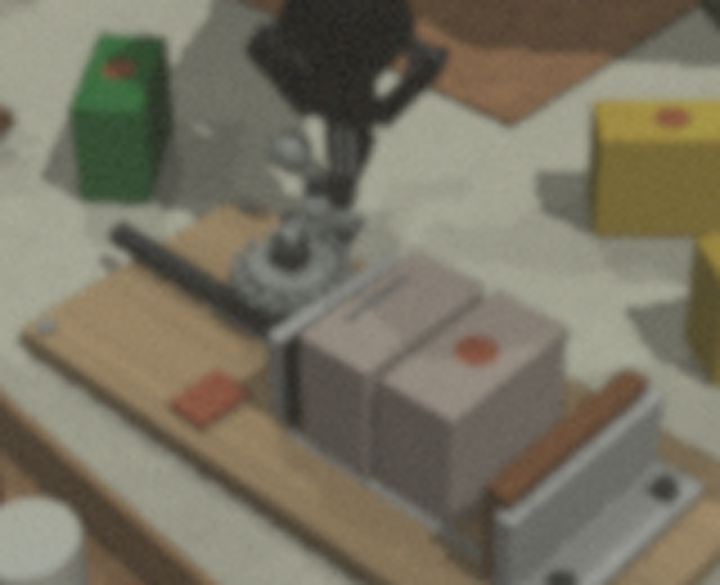

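View pics/l5.png

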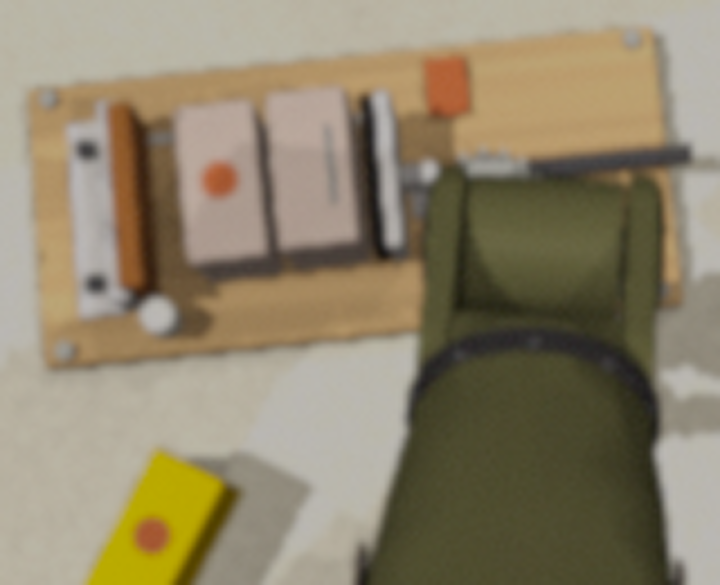

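The ball is now beyond the finger at scene crop (290,150), so the lever is flipped to the tightening side. Next I'll retract, check it, and find the knob.

```bash
python3 - <<'E'
from h import *
a=0.495
k=knob(a,88.); th=np.pi+PSI+a; n=-np.array([-np.sin(th),np.cos(th)])
bot.servo_line([*(k+n*35),95],speed=120)
bot.servo_line([*(k+n*90),190],speed=250)
bot.move_gripper(64,40)
c=cam('top');k=findknob(c);print(k); print(findball(c,k[0]) if k else '')
P=cloud(c);C=toC(P)
cv2.imwrite('pics/l6.png',cv2.resize(c['image'][135:265,195:355],None,fx=4.5,fy=4.5,interpolation=cv2.INTER_CUBIC)); st()
E
```

```text
(np.float64(0.5003165374917166), np.float64(159.4259418721439), 66)
(array([ 89. , -25.4,  96.2]), 72)
t 17.69 ee [498.4  63.7 190. ] F [ 0.5  -0.31 -0.34] w 64.2
```

View pics/l6.png

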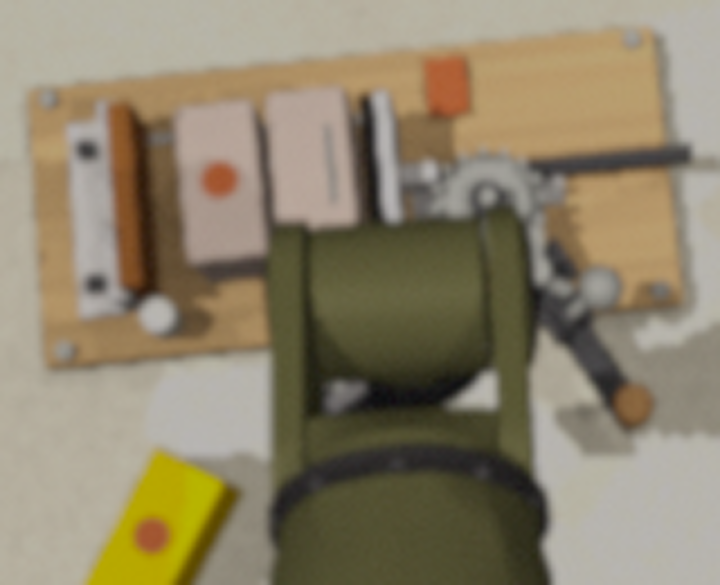

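The lever leans to the tightening side with the ball at crop (600,287). The handle is at 0.50 and the knob at crop (632,403). I'll grasp the knob and swing it to −0.7.

```bash
cat >> h.py <<'E'
QG=qdown(PSI-np.pi/2); ZG=84.
import json
def F(): return np.array(bot.read_state()['ft_force'])
def tang(a): th=np.pi+PSI+a; return np.array([-np.sin(th),np.cos(th)])
def swing(a0,a1,step=.15,speed=80,log=True):
    n=max(1,int(np.ceil(abs(a1-a0)/step)))
    for a in np.linspace(a0,a1,n+1)[1:]:
        bot.servo_line([*knob(a),ZG],speed=speed)
        if log:
            s=bot.read_state(); f=np.array(s['ft_force'])
            p=toC(np.array(s['ee_pos'])); aa=np.arctan2(-p[1],-p[0])
            print(round(float(s['clock']),2),'a',round(a,3),round(aa,3),'push',round(-f[:2]@tang(a),2),'rad',round(f[:2]@[np.cos(np.pi+PSI+a),np.sin(np.pi+PSI+a)],2),'z',round(f[2],1))
E
python3 - <<'E'
from h import *
k=knob(.50)
bot.servo_line([*k,150],QG,speed=220)
bot.servo_line([*k,ZG],speed=120)
st(); bot.move_gripper(20,40); st()
swing(.5,-.7)
c=cam('top');cv2.imwrite('pics/g1.png',cv2.resize(c['image'][135:265,195:355],None,fx=4.5,fy=4.5,interpolation=cv2.INTER_CUBIC))
c=cam('scene');cv2.imwrite('pics/g1s.png',cv2.resize(c['image'][170:300,240:400],None,fx=4.5,fy=4.5,interpolation=cv2.INTER_CUBIC))
E
```

```text
t 19.1 ee [488.3 -51.4  84.6] F [ 0.56 -0.65  0.38] w 63.9
t 19.52 ee [488.1 -51.8  84.7] F [-2.    0.27  6.41] w 25.0
19.98 a 0.35 0.349 push 2.95 rad 2.11 z 7.2
20.43 a 0.2 0.199 push 3.15 rad 1.79 z 7.7
20.88 a 0.05 0.049 push 2.02 rad 1.5 z 8.6
21.32 a -0.1 -0.102 push 2.19 rad 0.9 z 7.1
21.77 a -0.25 -0.252 push 3.6 rad 0.7 z 7.2
22.23 a -0.4 -0.403 push 2.92 rad 0.7 z 7.3
22.68 a -0.55 -0.553 push 2.31 rad -1.05 z 6.5
23.12 a -0.7 -0.703 push 2.68 rad -0.9 z 6.2
```

View pics/g1s.png

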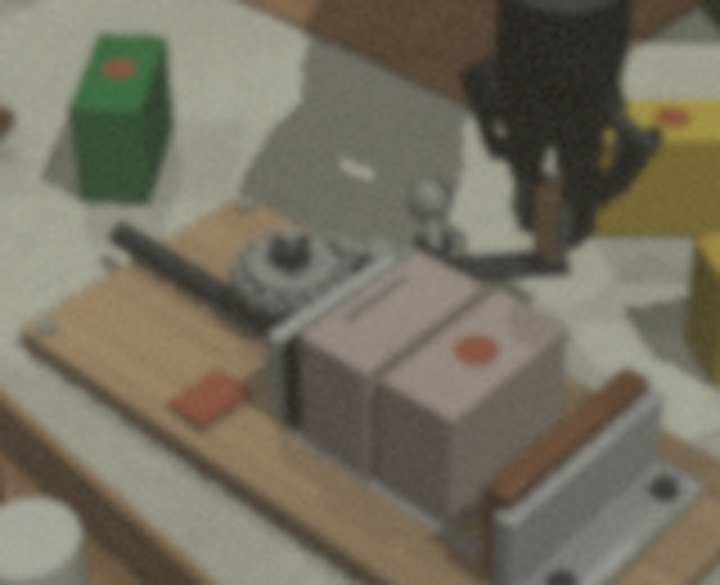

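The scene view shows the knob held at crop (548,215) and the ball up at (428,193). Both halves are untouched. Now the first driving stroke, which can move the jaw at most 28 mm of the roughly 44 mm needed, so it's safe.

```bash
python3 - <<'E'
from h import *
swing(-.7,.7,step=.175,speed=90)
c=cam('scene');cv2.imwrite('pics/g2s.png',cv2.resize(c['image'][170:300,240:400],None,fx=4.5,fy=4.5,interpolation=cv2.INTER_CUBIC))
c=cam('top');cv2.imwrite('pics/g2.png',cv2.resize(c['image'][135:265,195:355],None,fx=4.5,fy=4.5,interpolation=cv2.INTER_CUBIC))
P=cloud(c);C=toC(P)
for lo,hi,n in[(78,90,'jaw/board')]:
  pass
E
```

```text
23.68 a -0.525 -0.525 push 3.27 rad -0.58 z 6.0
24.14 a -0.35 -0.35 push 2.93 rad -0.42 z 7.8
24.6 a -0.175 -0.175 push 4.0 rad -1.28 z 9.3
25.06 a 0.0 0.001 push 3.36 rad 0.26 z 9.6
25.52 a 0.175 0.176 push 4.33 rad -0.04 z 11.1
25.98 a 0.35 0.352 push 3.19 rad 0.45 z 11.1
26.43 a 0.525 0.527 push 3.97 rad 0.57 z 12.4
26.89 a 0.7 0.702 push 2.7 rad 1.81 z 11.7
```

View pics/g2s.png

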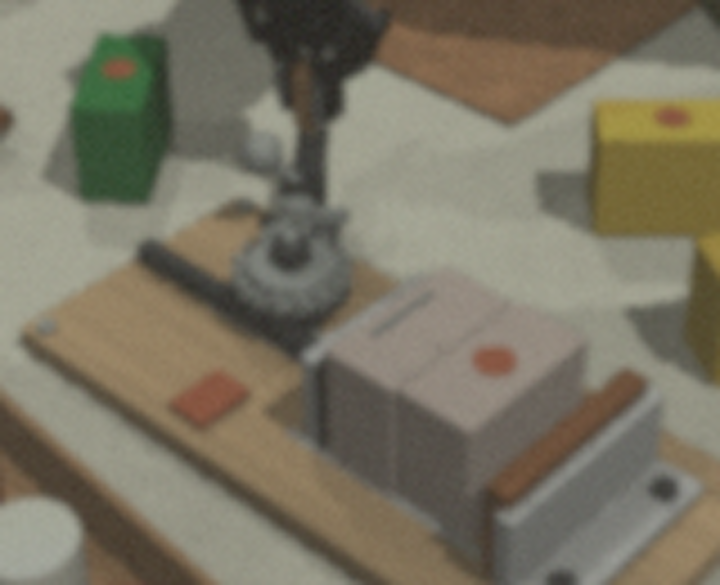

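View pics/g2.png

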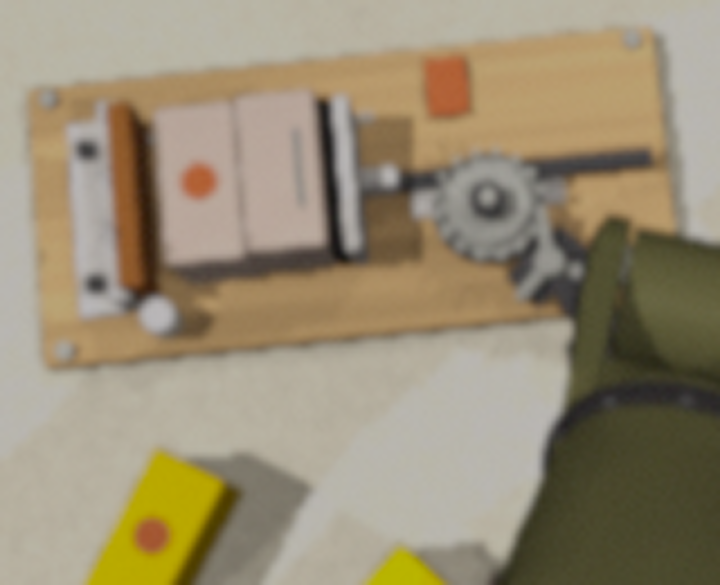

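The halves are now touching (seam near top crop (238,180)) and there is a gap to the board near (148,200). I'll measure the remaining travel from the picture already saved.

```bash
cat >> h.py <<'E'
def prof(c):
    """edges along clamp y for strips: jaw top (z~84), halves (z~100), board (z~85)"""
    P=cloud(c);C=toC(P);z=P[...,2];x=C[...,0];y=C[...,1]
    s=(abs(x-8)<38)
    h=s&(z>94)&(z<106)&(y>70)&(y<235)
    b=s&(z>80)&(z<92)&(y>205)&(y<250)
    j=s&(z>78)&(z<90)&(y>40)&(y<130)
    r=lambda m:np.round(np.percentile(y[m],[2,50,98]),1) if m.sum()>20 else None
    print('jaw',r(j),'halves',r(h),'board',r(b))
E
python3 - <<'E'
from h import *
c=dict(np.load('top.npz'));prof(c)
f=cv2.imread
img=c['image']
# line profile through image along clamp y at z=100, for x=0..20 averaged (grayscale)
g=cv2.cvtColor(img,cv2.COLOR_BGR2GRAY).astype(np.float32)
def line(z,xs,ys):
    out=[]
    for Y in ys:
        v=[]
        for X in xs:
            w=S+X*EX+Y*EY; u=proj(c,[*w,z]); v.append(cv2.getRectSubPix(img,(1,1),(float(u[0]),float(u[1])))[0,0])
        out.append(np.mean(v,0).round().astype(int).tolist())
    return out
ys=np.arange(188,232,2); 
for Y,v in zip(ys,line(92,range(-15,45,5),ys)): print(Y,v,end='; ')
E
```

```text
jaw [ 81.4  92.5 115.6] halves [102.4 152.4 199.1] board [217.4 225.2 233. ]
188 [146, 159, 184]; 190 [151, 163, 184]; 192 [154, 166, 184]; 194 [155, 166, 184]; 196 [153, 164, 181]; 198 [146, 158, 174]; 200 [130, 143, 160]; 202 [107, 120, 138]; 204 [77, 94, 111]; 206 [49, 68, 86]; 208 [30, 48, 68]; 210 [20, 37, 58]; 212 [16, 34, 58]; 214 [18, 41, 70]; 216 [25, 55, 92]; 218 [33, 70, 115]; 220 [39, 81, 131]; 222 [43, 88, 141]; 224 [44, 90, 144]; 226 [47, 92, 145]; 228 [60, 97, 146]; 230 [86, 110, 148];
```

Half_b's far face is at about 201 mm and the board face at about 217 mm, so around 15 mm of drive (0.75–0.8 rad) remains. I'll swing back just past the third click (−0.55), drive to about 0.05, then feel my way in small steps.

```bash
cat >> h.py <<'E'
def feel(a,speed=25,n=6):
    bot.servo_line([*knob(a),ZG],speed=speed)
    v0=None;vs=[]
    for i in range(n):
        s=bot.read_state(); vs.append(-np.array(s['ft_force'])[:2]@tang(a)); bot.dwell(.02)
    p=toC(np.array(s['ee_pos'])); aa=np.arctan2(-p[1],-p[0])
    print(round(float(s['clock']),2),'a',round(a,3),round(aa,4),'push',np.round(vs,1),'mean',round(np.mean(vs),2)); return np.mean(vs)
E
python3 - <<'E'
from h import *
swing(.7,-.55,step=.21,speed=95,log=False)
feel(-.55)
swing(-.55,-.05,step=.17,speed=80)
for a in(0.,.03,.06): feel(a)
c=cam('top');prof(c);st()
E
```

```text
30.32 a -0.55 -0.5523 push [3.1 2.9 2.6 2.5 2.4 4. ] mean 2.93
30.82 a -0.383 -0.384 push 3.6 rad -0.46 z 6.5
31.31 a -0.217 -0.217 push 3.53 rad 0.27 z 9.0
31.79 a -0.05 -0.05 push 4.21 rad -0.04 z 9.1
32.34 a 0.0 -0.0019 push [6.9 5.9 6.  5.8 6.6 6.7] mean 6.31
32.78 a 0.03 0.0281 push [6.2 6.7 6.  6.5 6.1 6.1] mean 6.28
33.23 a 0.06 0.0582 push [6.3 6.1 7.1 6.8 6.7 6.3] mean 6.55
jaw [ 91.8 101.2 114.9] halves [113.3 162.3 209.1] board [216.2 224.7 232.8]
t 33.29 ee [463.3  13.9  84.5] F [-1.2   6.15  9.69] w 24.9
```

```bash
python3 - <<'E'
from h import *
a=.06;
while a<.47:
    a+=.03 if a<.2 else .02
    m=feel(a)
    if m>8.0: break
c=cam('top');prof(c);st()
E
```

```text
33.72 a 0.09 0.0882 push [6.2 7.5 5.6 6.3 6.8 6.1] mean 6.42
34.16 a 0.12 0.1183 push [7.  5.8 7.  7.1 7.4 6.7] mean 6.8
34.6 a 0.15 0.1484 push [6.2 6.6 6.6 6.5 7.1 6.6] mean 6.59
35.04 a 0.18 0.1783 push [6.8 7.3 6.4 6.7 6.9 5.2] mean 6.54
35.48 a 0.21 0.2085 push [5.8 7.  6.  7.3 7.  6.7] mean 6.63
35.86 a 0.23 0.2284 push [7.2 6.3 6.8 7.  6.6 5.8] mean 6.61
36.23 a 0.25 0.2484 push [6.6 6.6 6.5 7.6 6.5 6.3] mean 6.69
36.61 a 0.27 0.2683 push [6.5 7.  6.6 5.9 6.2 6.4] mean 6.44
36.98 a 0.29 0.2883 push [6.9 6.5 6.1 5.1 6.6 7.2] mean 6.4
37.36 a 0.31 0.3084 push [6.4 5.6 6.7 6.9 6.5 5.9] mean 6.34
37.73 a 0.33 0.3283 push [6.5 7.  7.2 6.6 6.3 6.4] mean 6.65
38.11 a 0.35 0.3483 push [6.6 7.1 7.4 6.4 6.2 6.7] mean 6.71
38.48 a 0.37 0.3681 push [6.4 6.9 7.1 6.2 6.3 6.5] mean 6.58
38.86 a 0.39 0.3882 push [6.7 7.5 6.3 7.2 6.6 7.6] mean 6.98
39.23 a 0.41 0.4083 push [7.1 6.4 7.  7.6 6.5 6.3] mean 6.82
39.61 a 0.43 0.4282 push [7.4 6.8 7.1 6.5 6.9 7.2] mean 6.99
39.98 a 0.45 0.4481 push [7.5 8.  7.2 7.6 7.1 7.3] mean 7.46
40.36 a 0.47 0.4677 push [8.4 7.4 8.  7.9 7.8 9. ] mean 8.08
jaw [ 99.9 108.8 119.6] halves [120.4 169.2 215.2] board [212.6 226.4 233.2]
t 40.42 ee [485.1 -47.3  84.5] F [-4.08  5.67 12.35] w 25.3
```

Contact began at about 0.43–0.44. The push is now about 1.5 N over baseline, which is roughly 20 N jaw force by both the force rise and the travel. I'll go a little further.

```bash
python3 - <<'E'
from h import *
feel(.483,n=10); m=feel(.495,n=12)
c=cam('scene');cv2.imwrite('pics/f1.png',cv2.resize(c['image'][170:300,240:400],None,fx=4.5,fy=4.5,interpolation=cv2.INTER_CUBIC))
E
```

```text
40.83 a 0.483 0.4796 push [ 9.6  9.5  8.8  9.9  9.2 10.   8.8  8.7  9.3  8.3] mean 9.22
41.27 a 0.495 0.4908 push [10.6 10.2  9.2 10.7 10.3 10.1 10.5 10.1  9.2  9.6 10.5 10.2] mean 10.1
```

View pics/f1.png

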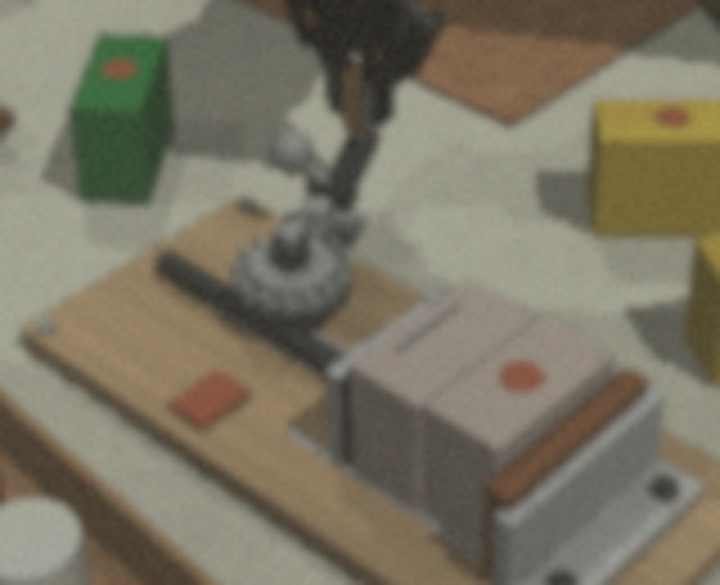

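The push is now 10.1 N stopped, a rise of 3.5 N, which puts the jaw force at about 35–45 N. The scene view shows the halves closed on the board at crop (500,470) and the lever ball at (290,150) on the tightening side. I'll stop here, release and lift.

```bash
python3 - <<'E'
from h import *
bot.move_gripper(62); st()
p=bot.read_state()['ee_pos']
bot.servo_line([p[0],p[1],190],speed=150)
bot.servo_line([p[0]-60,p[1]-170,260],speed=250); bot.dwell(.3); st()
c=cam('top');k=findknob(c);print(k,findball(c,k[0]) if k else '');prof(c)
cv2.imwrite('pics/f2.png',cv2.resize(c['image'][135:265,195:355],None,fx=4.5,fy=4.5,interpolation=cv2.INTER_CUBIC))
c=cam('scene');cv2.imwrite('pics/f2s.png',c['image'])
E
```

```text
t 41.78 ee [487.3 -51.1  83.9] F [-0.31 -0.04 -0.72] w 62.0
t 43.87 ee [ 427.5 -220.5  259.8] F [0.27 0.08 0.05] w 62.3
(np.float64(0.4406195133024244), np.float64(159.2624484299892), 69) (array([ 88.5, -26.2,  94.7]), 77)
jaw [100.  108.7 119.3] halves [120.7 168.8 215.2] board [213.2 226.6 233.5]
```

View pics/f2.png

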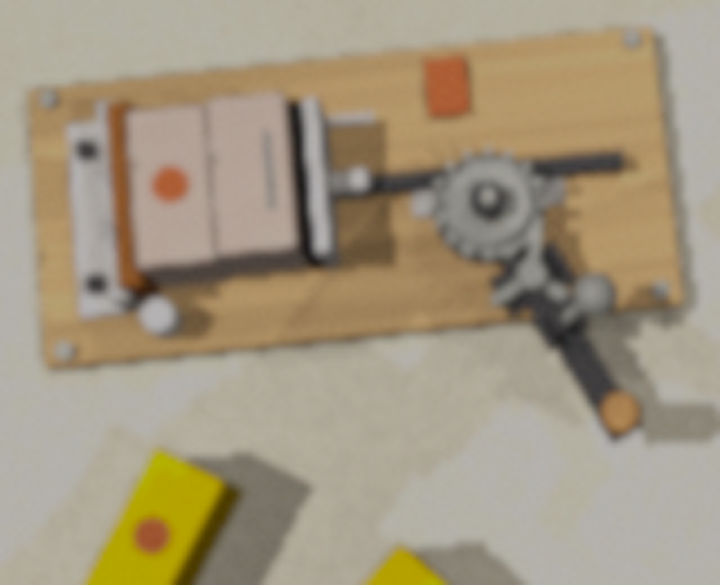

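View pics/f2s.png

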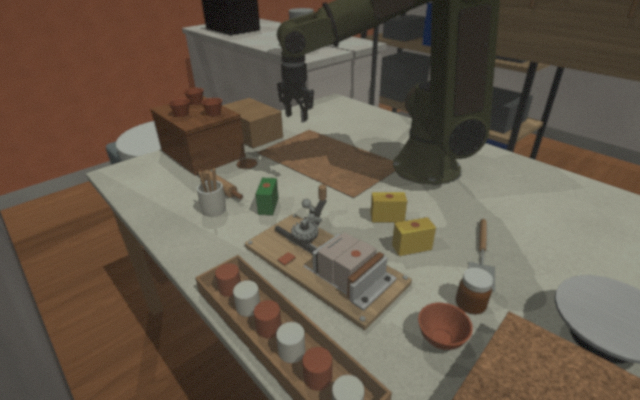

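After release the handle reads 0.44 instead of 0.49. The lever is fully over with its ball at top crop (595,292), and the mould is closed on the board. I need to know whether the jaw slipped back or only the handle swung, so I'll compare the rack bar and jaw before and after release.

```bash
python3 - <<'E'
from h import *
a=cv2.cvtColor(cv2.imread('pics/f1.png'),cv2.COLOR_BGR2GRAY)
c=dict(np.load('scene.npz'))
b=cv2.cvtColor(cv2.resize(c['image'][170:300,240:400],None,fx=4.5,fy=4.5,interpolation=cv2.INTER_CUBIC),cv2.COLOR_BGR2GRAY)
def ecc(n,x0,y0,x1,y1):
    W=np.eye(2,3,dtype=np.float32)
    try:
        cc,W=cv2.findTransformECC(a[y0:y1,x0:x1],b[y0:y1,x0:x1],W,cv2.MOTION_TRANSLATION,(3,200,1e-6),None,5); print(n,'px',np.round(W[:,2]/4.5,3),round(cc,4))
    except Exception as e: print(n,e)
ecc('rackend',140,240,215,300);ecc('jaw',322,345,365,460);ecc('tile',165,360,255,430);ecc('halves',370,290,600,460);ecc('fence',500,370,690,560);ecc('wheel',232,245,350,320)
def pj(y,z,x=0): w=S+x*EX+y*EY; return proj(c,[*w,z])
print('1mm rack ->',pj(-95,40)-pj(-96,40))
E
```

```text
rackend px [0.002 0.006] 0.9982
jaw px [0.006 0.013] 0.997
tile px [-0.03 -0.01] 0.9845
halves px [-0.021  0.024] 0.9871
fence px [-0.094  0.071] 0.9691
wheel px [0.027 0.067] 0.9787
1mm rack -> [0.2345298  0.13783673]
```

The rack end and jaw moved less than 0.02 px (1 mm would be about 0.27 px), so the jaw did not slip. The handle only swung back freely when released, and the squeeze holds. Handing in.

```bash
python3 - <<'E'
from h import *
st(); bot.finish_job()
E
```

```text
t 43.97 ee [ 427.4 -220.8  259.9] F [-0.39  0.2   0.76] w 62.0
the job is handed in; nothing more can be done
```

The mould is clamped on the fence board with an estimated 35–45 N, and I handed the job in at 44 s of the 67 s allowed.

- **Lever:** I flipped it to the tightening side while the mould was still open. The first two pushes only carried the handle from about 0.08 to 0.50. The third, lower and rising with the ball, tipped it.
- **Tightening:** I gripped the knob, made one full driving stroke and a return, then drove in small steps. The stopped push was about 6.6 N when free, and contact showed at a handle angle of about 0.43–0.44. I stopped at 10.1 N (stopped push), at about 0.49.
- **Checks after release:**
  - The halves were closed on the board.
  - The lever leaned fully to the tightening side (ball 26 mm over, top at 95 mm).
  - The gripper was clear and the wrist force was about zero.
- **Disagreements:**
  - The handle read 0.44 after release instead of 0.49. The rack and jaw showed no shift between the pictures before and after, so I take it that only the handle swung back.
  - My free-push reading was about 1 N below the stated 7 to 8 N. I therefore relied on the force rise and travel since contact as well as the absolute reading.
- **Not measured:** the jaw force itself is inferred, and I checked the bystanders only by eye in the last pictures, where none looked moved.

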